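# Clear and scrape the candle lamp display

## Robot

A 6-joint arm with a two-finger parallel gripper is mounted at the origin on the work surface. World frame = base frame: x ahead of the robot, y to its left, z up, the work surface at z = 0. Lengths are in mm, angles in rad, forces in N, time in s.
With the tool pointing down it reaches from about 325 to 900 mm from the base axis. Payload 3.5 kg.
Tool frame: the origin (TCP) lies at the very end of the fingers, on their centre line; the grasp point (between the pads) lies 19 mm behind it; z points along the fingers, y is the line along which they close (so a half turn about z gives the same grasp; the last joint's range is limited). The gripper opens to 85 mm and grips with 20 to 120 N. Pads are 22 mm wide; open, the fingers measure 114 mm over their backs; the gripper's body (76 mm by 85 mm) begins 54 mm behind the grasp point. The pads swing forward as they close: fully open they stand 13 mm farther back than shut.
Start: joints at [1.094, 0.276, -0.026, 1.268, 0, 1.467], TCP at [228.228, 581.836, 231.313] pointing down, gripper open.
Joint ranges: [-3.12, 3.12], [-0.85, 1.88], [-1.08, 1.24], [-1.95, 2.15], [-1.57, 1.53], [-3.14, 3.14]. Speed limits (rad/s): [2.57, 2.57, 3.14, 3.14, 3.14, 3.14].

## Interface

Orientations are given as a rotation vector (axis times angle).
In Python, from workcell import manip gives the robot as it stands. The module is installed in compiled form; this text tells all that it offers.
- The arm moves only by the shell command python3 -m jog 'ROWS' [FORCE]. ROWS is text: rows parted by semicolons, each of 7 numbers parted by spaces: the turn, a rotation vector about the tool's x, y, z as a fraction of full scale, then the shift along the tool's x, y, z as a fraction of full scale, then the opening, from 0 (shut) to 1 (fully open). In form: wx wy wz tx ty tz gripper; .... A call has exactly 10 rows; each row is the pose to reach, as a shift and turn from the pose commanded when the call began, along the tool's axes at that moment; what a row does not reach only later rows make up. Full scale, the value 1, is 20 cm for a shift and 120 degrees for a turn. A row lasts 1/8 s, in which the tool goes at most 62.5 mm and 10.7 degrees, less where a joint would pass 70% of its speed; a pose out of reach is approached as far as the arm can. A call with a number of a shift or a turn outside -1 to 1 is refused whole. A call with a gripper value outside its range is refused whole. The fingers move at their own pace and stop on an object; FORCE is the grip in N (left out, the last holds). Time passes only in rows, so rows that repeat a pose let the fingers close, or fill a call up. It gives the time, the measured TCP pose, the force, the opening and the grip force at its end, in the units of the state.
- manip.get_obs(): the state, without advancing time (a new reading comes with each control period).
- manip.get_image(name): name is "side" or "top" or "wrist"; returns (picture, depth): 384x512x3 uint8, red, green, blue; 384x512 float32, mm along the optical axis (not along the pixel's ray), 0 where there is no reading.
- manip.get_calibration(name): a dict with "camera_matrix" (3x3 intrinsics, pixels), "world_from_camera" (4x4, takes a point from camera to world coordinates). Camera axes: x right, y down, z forward; pixel columns grow to the right and rows downward; lengths in mm; the calibration is good to about 2 mm. The wrist camera is an equidistant fisheye: a pixel r from the principal point sees the ray r / f radians off the axis. A picture is of the moment at which its call begins: read the wrist's pose just before it. get_calibration takes no time and is no camera call; for the wrist camera it gives the pose at the moment of the call.
- manip.close_job(): hands the job in; it is judged then, once.
Trained networks look in the newest picture that a camera, given by its name, has taken for a name from the list of things; names that differ only in an ending like _2 or _b are one class to them, and where a whole thing is asked for, a point or a joint stands for the part that bears it (a point fixed in the world has none). Each returns a list of dicts, best first, with "confidence" (0 to 1); they miss things now and then, are a little off and sometimes report something else, mostly with a low value. They report only what shows in the picture. A call takes as long as a camera call.
- manip.search_frame(camera, query): "pixel" ([column, row] in pixels, amid what is visible of it).
- manip.trace(camera, query): "mask" (384x512 bool, what is visible of it) and "pixel" ([column, row] in pixels, amid what is visible of it).
The state is a dict: "clock": time; "qpos": joint angles; "joint_vel": joint speeds; "tau": joint torques, N m; "ee_pos": TCP position; "tool_rot": TCP orientation; "force": force on the tool from outside, world axes, zero at the start; "wrist_torque": the same for the moment, N m; "opening": finger opening in mm; "grip_force": force on a finger pad.
Only numpy, scipy, OpenCV 4.12 (cv2) and the standard library are available. Lean on these libraries where they do the work, as an engineer would, in place of code of your own. Each camera call takes 0.05 s, during which the arm holds its last target. There are 200 camera calls.

## Task

First unclip every candle lamp from the display plinth, keeping its release button held in while you pull it straight up, never wrenching it, and stand it upright in the blue tray. Then take the scraper block and push all the wax chips on the plinth's deck into the metal gutter at its end, without touching chips with the fingers, and stand the scraper back on its cork mat. Leave the other shop goods where they are.

Things in the scene. Friction and masses are not known exactly. Their poses are not given: they have to be found in the camera images.
- plinth: fixed wooden display plinth, 200 mm (its x) by 312 mm (its y, -156 to +156). Origin at the middle of its underside on the table; z up, its x axis points away from the robot. It carries the deck, the socket rail along its +x edge and, at its -y end, an open metal gutter: 192 mm long (x), inside y -100 to -151 mm, floor 4 mm and outer wall 26 mm above the table
- deck (a point): middle of the plinth's flat deck lane, on its surface, 30 mm above the table; axes as the plinth's. The lane runs -72 to +72 mm in x and -125 to +125 mm in y from here, bounded by a 12 mm high rim at -x and at the +y end, by the socket rail (26 mm high) at +x, and open at the -y end, where it drops into the gutter. In the plinth's frame this point is x -20, y +25 mm
- rail (a point): middle of the socket rail's top, 56 mm above the table, midway between the two middle sockets; axes as the plinth's. The rail is 48 mm wide (x) and 250 mm long; four sockets at y = -96, -32, +32 and +96 mm from here, 27 mm square. A clipped lamp's hook catches in its socket after 2 mm of lift unless its button is in; the lamp is free after 26 mm of straight lift
- tray: fixed blue open gift tray, 240 (its x) x 130 (its y) mm outside, walls 5 mm thick and 20 mm high. Origin in the middle of its underside, z up; its inner floor is 5 mm above the table
- mat: fixed cork mat for the scraper, 150 (its x) x 110 (its y) x 3 mm; origin in the middle of its underside
- lamp1_mid (a point): wax-coloured square candle lamp (or absent), 80 mm tall, 110 g, clipped upright in a socket. Brass stem 24 x 24 x 22 mm, above it the body 32 x 32 x 46 mm (its underside rests on the rail), then a 12 mm dome. Point: on the axis, 52 mm above the stem's foot, at button height; z up, +x to the button side. Across button and opposite face 40 mm, 33 mm with the button in
- lamp1_button (a joint): dark release button, 14 x 16 mm, on the +x face (away from the robot) of that lamp, standing out 8 mm. 0 = out (hooked), 0.007 m = fully in, unhooked from about 0.006; spring, 5 N when in. Pinching button and opposite face together holds it in while lifting. Its hook stands 6 mm out of the stem when free
- lamp2_mid (a point): wax-coloured square candle lamp (or absent), 80 mm tall, 110 g, clipped upright in a socket. Brass stem 24 x 24 x 22 mm, above it the body 32 x 32 x 46 mm (its underside rests on the rail), then a 12 mm dome. Point: on the axis, 52 mm above the stem's foot, at button height; z up, +x to the button side. Across button and opposite face 40 mm, 33 mm with the button in
- lamp2_button (a joint): dark release button, 14 x 16 mm, on the +x face (away from the robot) of that lamp, standing out 8 mm. 0 = out (hooked), 0.007 m = fully in, unhooked from about 0.006; spring, 5 N when in. Pinching button and opposite face together holds it in while lifting. Its hook stands 6 mm out of the stem when free
- lamp3_mid (a point): wax-coloured square candle lamp (or absent), 80 mm tall, 110 g, clipped upright in a socket. Brass stem 24 x 24 x 22 mm, above it the body 32 x 32 x 46 mm (its underside rests on the rail), then a 12 mm dome. Point: on the axis, 52 mm above the stem's foot, at button height; z up, +x to the button side. Across button and opposite face 40 mm, 33 mm with the button in
- lamp3_button (a joint): dark release button, 14 x 16 mm, on the +x face (away from the robot) of that lamp, standing out 8 mm. 0 = out (hooked), 0.007 m = fully in, unhooked from about 0.006; spring, 5 N when in. Pinching button and opposite face together holds it in while lifting. Its hook stands 6 mm out of the stem when free
- lamp4_mid (a point): wax-coloured square candle lamp (or absent), 80 mm tall, 110 g, clipped upright in a socket. Brass stem 24 x 24 x 22 mm, above it the body 32 x 32 x 46 mm (its underside rests on the rail), then a 12 mm dome. Point: on the axis, 52 mm above the stem's foot, at button height; z up, +x to the button side. Across button and opposite face 40 mm, 33 mm with the button in
- lamp4_button (a joint): dark release button, 14 x 16 mm, on the +x face (away from the robot) of that lamp, standing out 8 mm. 0 = out (hooked), 0.007 m = fully in, unhooked from about 0.006; spring, 5 N when in. Pinching button and opposite face together holds it in while lifting. Its hook stands 6 mm out of the stem when free
- chip1_mid (a point): loose hard chip of candle wax, 22 x 16 x 8 mm, 10 g, lying on the plinth's deck (or absent); the point is its centre
- chip2_mid (a point): loose hard chip of candle wax, 18 x 18 x 9 mm, 10 g, lying on the plinth's deck (or absent); the point is its centre
- chip3_mid (a point): loose hard chip of candle wax, 24 x 14 x 8 mm, 10 g, lying on the plinth's deck (or absent); the point is its centre
- chip4_mid (a point): loose hard chip of candle wax, 20 x 17 x 8 mm, 10 g, lying on the plinth's deck (or absent); the point is its centre
- chip5_mid (a point): loose hard chip of candle wax, 17 x 15 x 9 mm, 10 g, lying on the plinth's deck (or absent); the point is its centre
- scraper_mid (a point): scraper block, about 180 g, standing on the cork mat: black base 90 (its x) x 36 (its y) x 20 mm high, and on it a wooden handle ridge 60 (x) x 22 (y) x 38 mm high, 58 mm in all. The point is in the ridge, 44 mm above the block's underside; z up. Pinch the ridge across its y
- vase: bystander, to be left alone: green bottle vase with pink flowers, 52 mm wide, 215 mm tall, near the left back of the plinth; origin at the middle of its underside
- booklet: bystander, to be left alone: small standing booklet 14 x 50 x 65 mm, at the right back; origin at the middle of its underside
- matchbox: bystander, to be left alone: flat white matchbox 50 x 90 x 18 mm, in front of the plinth at the left; origin at the middle of its underside
- palette: bystander, to be left alone: round white speckled palette 80 mm across, 9 mm thick, lying flat at the right front; origin at the middle of its underside

How it is judged (in metres and radians):
On the way, in this order (a step that is already met when the one before it is completed fails the run):
1. every lamp stands upright in the blue tray, let go (x of lamp1_mid in the frame of tray between -0.115 and 0.115 m and y of lamp1_mid in the frame of tray between -0.06 and 0.06 m and z of each of lamp1_mid, lamp2_mid, lamp3_mid, lamp4_mid in the frame of tray below 0.07 m and angle between each of lamp1_mid, lamp2_mid, lamp3_mid, lamp4_mid's own z axis and vertical below 0.2 rad and contact force between the fingers and lamp1 below 0.2 N and x of lamp2_mid in the frame of tray between -0.115 and 0.115 m and y of lamp2_mid in the frame of tray between -0.06 and 0.06 m and contact force between the fingers and lamp2 below 0.2 N and x of lamp3_mid in the frame of tray between -0.115 and 0.115 m and y of lamp3_mid in the frame of tray between -0.06 and 0.06 m and contact force between the fingers and lamp3 below 0.2 N and x of lamp4_mid in the frame of tray between -0.115 and 0.115 m and y of lamp4_mid in the frame of tray between -0.06 and 0.06 m and contact force between the fingers and lamp4 below 0.2 N), for 0.3 s.
2. the scraper block pushes a chip ((contact force between scraper and chip1 above 0.02 N or contact force between scraper and chip2 above 0.02 N or contact force between scraper and chip3 above 0.02 N or contact force between scraper and chip4 above 0.02 N or contact force between scraper and chip5 above 0.02 N)).
3. every chip is in the gutter (y of chip1_mid in the frame of plinth between -0.155 and -0.1 m and x of chip1_mid in the frame of plinth between -0.1 and 0.1 m and z of each of chip1_mid, chip2_mid, chip3_mid, chip4_mid, chip5_mid in the frame of plinth below 0.03 m and y of chip2_mid in the frame of plinth between -0.155 and -0.1 m and x of chip2_mid in the frame of plinth between -0.1 and 0.1 m and y of chip3_mid in the frame of plinth between -0.155 and -0.1 m and x of chip3_mid in the frame of plinth between -0.1 and 0.1 m and y of chip4_mid in the frame of plinth between -0.155 and -0.1 m and x of chip4_mid in the frame of plinth between -0.1 and 0.1 m and y of chip5_mid in the frame of plinth between -0.155 and -0.1 m and x of chip5_mid in the frame of plinth between -0.1 and 0.1 m), for 0.2 s.
At the end, for the whole second after the job is handed in: every lamp present stands within the blue tray, tilted less than 0.2 rad, let go and at rest; every chip present lies in the gutter, below deck height; the scraper stands upright on its mat, its centre within 45 mm of the mat's centre, let go (all of step 1 and all of step 3 and horizontal distance between scraper_mid and mat below 0.045 m and height (world z) of scraper_mid below 0.052 m and angle between scraper_mid's own z axis and vertical below 0.15 rad and contact force between the fingers and scraper below 0.2 N and linear speed of each of scraper, lamp1, lamp2, lamp3, lamp4 below 0.02 m/s); the robot touches nothing.
It fails at once if a bystander is moved more than 30 mm (distance of any of vase, booklet, matchbox, palette from where it was at the start of the episode above 0.03 m).
It fails at once if the fingers touch a chip (contact force between the fingers and chip1 above 1 N or contact force between the fingers and chip2 above 1 N or contact force between the fingers and chip3 above 1 N or contact force between the fingers and chip4 above 1 N or contact force between the fingers and chip5 above 1 N).
It fails at once if a lamp is wrenched against the plinth with more than 60 N (contact force between any of lamp1, lamp2, lamp3, lamp4 and plinth above 60 N).
Of lamp1, lamp2, lamp3, lamp4 only 3 to 4 are there at a start; the rules pass over those that are not, and their reading is None.
Of chip1, chip2, chip3, chip4, chip5 only 3 to 5 are there at a start; the rules pass over those that are not, and their reading is None.
At some moment in a run one of chip1, chip2, chip3, chip4, chip5, scraper may be knocked a few centimetres aside while the robot is not near it.
It also fails if it takes over 210 s, if anything falls off the work surface, if the arm or the gripper's body presses on something with over 40 N, if the wrist force passes 120 N, or if a joint passes its speed limit or range.

## Working session

There is one attempt and no reset: what is moved stays moved. The work goes in short steps, Python scripts to look and compute and a shell command to move; the robot and the scene stay as the last step left them, time stands still between calls to the robot, and variables do not carry over. Pictures are saved under pics/ and viewed, at most 14 in all, crops included, and the job is handed in when it is done.

```bash
mkdir -p pics; cat > h.py <<'E'
import numpy as np, cv2
from workcell import manip
from scipy.spatial.transform import Rotation as R
def cloud(cam):
    img,d=manip.get_image(cam); c=manip.get_calibration(cam); K=np.array(c["camera_matrix"]);T=np.array(c["world_from_camera"])
    v,u=np.mgrid[:384,:512]
    x=(u-K[0,2])/K[0,0];y=(v-K[1,2])/K[1,1]
    if cam=="wrist":
        r=np.hypot(x,y)+1e-9; s=np.tan(np.minimum(r,1.5))/r; x=x*s;y=y*s
    P=np.stack([x*d,y*d,d],-1)@T[:3,:3].T+T[:3,3]
    P[d<=0]=np.nan
    return img,d,P
def save(img,name): cv2.imwrite("pics/"+name,cv2.cvtColor(img,cv2.COLOR_RGB2BGR))
E
python3 - <<'E'
from h import *
o=manip.get_obs();print(o)
im={}
for cam in ("top","side"):
    img,d,P=cloud(cam); im[cam]=img; np.save(cam+".npy",P)
    print(cam,manip.get_calibration(cam))
    for q in ["plinth","tray","mat","lamp1_mid","lamp1_button","chip1_mid","scraper_mid","vase","booklet","matchbox","palette"]:
        for r in manip.trace(cam,q)[:6]:
            if r["confidence"]<.3: continue
            m=r["mask"]; p=P[m]; p=p[~np.isnan(p[:,0])]
            print(q,round(r["confidence"],2),np.round(r["pixel"]),"med",np.round(np.median(p,0)),"lo",np.round(np.percentile(p,3,axis=0)),"hi",np.round(np.percentile(p,97,axis=0)))
for k in im: save(im[k],k+"0.png")
E
```

```text
{'clock': 0.0, 'qpos': array([ 1.09361468e+00,  2.77153944e-01, -2.79098383e-02,  1.26798785e+00,
        1.59105407e-05,  1.46737255e+00]), 'joint_vel': array([-0.00081434, -0.00045268,  0.00062204,  0.00038763,  0.00111993,
        0.00060694]), 'tau': array([ 8.83231205e-04, -4.45509338e+01,  2.95202619e+01,  1.66198437e-02,
       -1.64078647e-04, -1.88829880e-06]), 'ee_pos': array([227.85336522, 581.14138576, 230.13304909]), 'tool_rot': array([-0.58356309, -3.08624294,  0.00338653]), 'force': array([0.20294425, 0.42573092, 0.07694625]), 'wrist_torque': array([-0.00762307, -0.0444308 ,  0.02970365]), 'grip_force': 0.0, 'opening': 85.23291652351183}
top {'camera_matrix': array([[354.76119331,   0.        , 262.71328743],
       [  0.        , 354.76119331, 182.47246532],
       [  0.        ,   0.        ,   1.        ]]), 'world_from_camera': array([[-3.39108365e-03, -9.74570988e-01,  2.24053320e-01,
         2.84718126e+02],
       [-9.99984840e-01,  4.27684467e-03,  3.46817665e-03,
         8.75289988e+00],
       [-4.33822559e-03, -2.24038162e-01, -9.74570717e-01,
         1.0
[... 1724 characters left out ...]
. 306.] med [ 479. -311.    5.] lo [ 365. -376.    1.] hi [ 596. -248.   20.]
mat 0.91 [228. 166.] med [451. 351.   2.] lo [365. 317.  -2.] hi [512. 427.   9.]
lamp1_mid 0.54 [298. 178.] med [616.  94.  91.] lo [605.  87.  63.] hi [642. 116. 111.]
chip1_mid 0.64 [306. 186.] med [620.  30.  91.] lo [610.  22.  62.] hi [640.  51. 110.]
scraper_mid 0.9 [216. 158.] med [421. 362.  25.] lo [384. 344.   2.] hi [464. 378.  61.]
booklet 0.9 [386. 266.] med [ 726. -264.   38.] lo [ 716. -283.    2.] hi [ 742. -237.   65.]
matchbox 0.79 [192. 198.] med [317. 175.  17.] lo [295. 144.   3.] hi [341. 229.  20.]
palette 0.61 [186. 323.] med [ 251. -313.    8.] lo [ 217. -346.    1.] hi [ 286. -274.   11.]
```

View pics/top0.png

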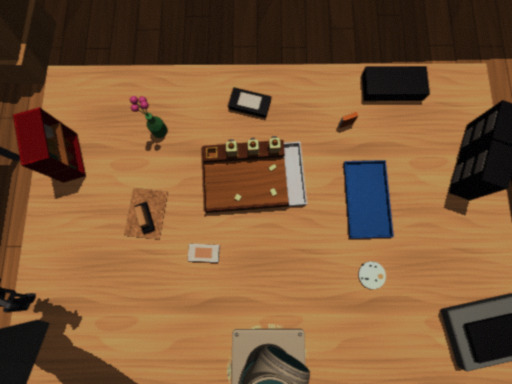

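View pics/side0.png

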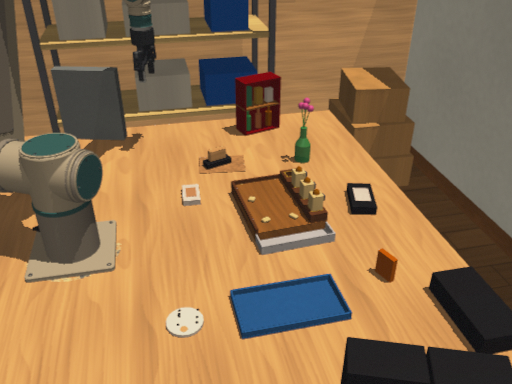

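```bash
python3 - <<'E'
from h import *
for cam in ("top","side"):
    P=np.load(cam+".npy"); 
    def sel(x0,x1,y0,y1,z0,z1):
        with np.errstate(all='ignore'): m=(P[...,0]>x0)&(P[...,0]<x1)&(P[...,1]>y0)&(P[...,1]<y1)&(P[...,2]>z0)&(P[...,2]<z1)
        return P[m],m
    def rect(n,p):
        r=cv2.minAreaRect(p[:,:2].astype(np.float32)); print(cam,n,len(p),np.round(r[0],1),np.round(r[1],1),round(r[2],1),"z",round(np.median(p[:,2]),1))
    rect("plinth>12",sel(430,670,-140,220,12,60)[0])
    rect("deck+",sel(430,670,-140,220,24,60)[0])
    rect("tray",sel(340,620,-400,-220,9,24)[0])
    rect("railtop",sel(560,670,-140,220,50,59)[0])
    rect("scr base",sel(370,480,320,430,12,24)[0])
    rect("scr ridge",sel(370,480,320,430,50,70)[0])
    p,m=sel(560,670,-140,220,92,125)
    n,l,s,c=cv2.connectedComponentsWithStats(m.astype(np.uint8))
    for i in range(1,n):
        q=P[l==i]; print(cam,"lamp",len(q),np.round(q.mean(0)),np.round(q.max(0)),np.round(q.min(0)))
    img=cv2.imread("pics/%s0.png"%cam); hsv=cv2.cvtColor(img,cv2.COLOR_BGR2HSV)
    p,m=sel(440,605,-75,200,24,50)
    m&=(hsv[...,2]>150)&(hsv[...,1]<150)
    n,l,s,c=cv2.connectedComponentsWithStats(m.astype(np.uint8))
    for i in range(1,n):
        if s[i,4]>5: q=P[l==i]; print(cam,"chip",s[i,4],np.round(c[i]),np.round(q.mean(0)))
E
```

```text
top plinth>12 5347 [551.2  42.8] [201.6 311.6] 4.2 z 30.8
top deck+ 5219 [551.2  42.9] [201.5 311.5] 4.2 z 30.9
top tray 623 [ 482.  -309.1] [240.7 130.9] 1.1 z 17.8
top railtop 752 [625.  73.] [ 49.9 249.9] 4.2 z 55.7
top scr base 149 [424.6 373.3] [89.8 37.6] 20.5 z 21.4
top scr ridge 167 [424.1 373.1] [59.2 22.5] 18.7 z 59.9
top lamp 128 [631. -21. 103.] [655.  -6. 117.] [616. -36.  92.]
top lamp 125 [621. 105. 103.] [647. 120. 116.] [605.  90.  92.]
top lamp 128 [626.  42. 103.] [650.  58. 118.] [611.  26.  92.]
top chip 27 [272. 167.] [576. -16.  38.]
top chip 27 [273. 191.] [499. -18.  39.]
top chip 26 [237. 196.] [483.  89.  39.]
side plinth>12 4494 [549.6  42.8] [201.6 320.2] 4.6 z 29.5
side deck+ 3838 [549.6  42.6] [200.8 319.7] 4.3 z 30.1
side tray 1270 [ 480.7 -309.4] [241.2 135.9] 1.1 z 16.6
side railtop 380 [621.8  72.6] [ 49.1 256.8] 5.3 z 55.0
side scr base 132 [424.2 370.6] [92.9 44.9] 17.5 z 19.9
side scr ridge 97 [423.4 369.3] [59.  27.2] 21.2 z 57.9
side lamp 100 [620.  99. 101.] [644. 122. 117.] [603.  86.  92.]
side lamp 107 [624.  34. 102.] [643.  51. 115.] [609.  20.  92.]
side lamp 122 [629. -28. 101.] [654.  -6. 114.] [614. -42.  92.]
side chip 26 [252. 198.] [481.  90.  36.]
side chip 29 [293. 215.] [573. -16.  36.]
side chip 31 [266. 219.] [497. -18.  36.]
```

```bash
cat >> h.py <<'E'
def pose(x,y,z,yaw):  # yaw = world angle (deg) of tool y, tool down
    a=np.radians(yaw); ty=np.array([np.cos(a),np.sin(a),0]); tz=np.array([0,0,-1.]); tx=np.cross(ty,tz)
    return np.array([x,y,z],float),R.from_matrix(np.stack([tx,ty,tz],1))
def plan(calls,start=None):
    """calls: list of lists of (x,y,z,yaw); prints fractions per waypoint from each call's start"""
    o=manip.get_obs(); p,r=(o["ee_pos"],R.from_rotvec(o["tool_rot"])) if start is None else pose(*start)
    y=r.as_matrix()[:,1]; print("t",round(o["clock"],2),"pos",np.round(p,1),"yaw",round(np.degrees(np.arctan2(y[1],y[0])),1),"tiltz",np.round(r.as_matrix()[:,2],3))
    for c in calls:
        for w in c:
            P,Q=pose(*w); t=r.inv().apply(P-p)/200; k=(r.inv()*Q).as_rotvec(degrees=True)/120
            print("  ",*np.round(np.r_[k,t],4), "BAD" if abs(np.r_[k,t]).max()>1 else "")
        print("--"); p,r=P,Q
# plinth frame: centre (551,43), yaw 4.2
def pl(x,y,z=0): 
    a=np.radians(4.2); return np.array([551+x*np.cos(a)-y*np.sin(a),43+x*np.sin(a)+y*np.cos(a),z])
E
python3 - <<'E'
from h import *
L=[pl(76.5,25+s) for s in(-96,-32,32)];print(np.round(L,1))
l=L[0]
plan([[(340,435,231,30)],[(470,280,231,4.2)],[(560,120,231,4.2)],[(l[0],l[1],200,4.2)]])
E
```

```text
[[632.5 -22.2   0. ]
 [627.8  41.6   0. ]
 [623.1 105.4   0. ]]
t 1.2 pos [228.2 581.8 231.3] yaw 68.6 tiltz [ 0. -0. -1.]
   -0.0 0.0 0.3215 -0.7884 -0.4794 0.0015 
--
   0.0 0.0 0.215 -0.9962 0.1754 0.0 
--
   0.0 0.0 0.0 -0.8308 0.3902 0.0 
--
   0.0 0.0 0.0 -0.7357 0.3094 0.155 
--
```

```bash
A="python3 -m jog"
python3 -m jog '0 0 .0804 -.197 -.12 0 1;0 0 .16 -.394 -.24 0 1;0 0 .24 -.591 -.36 0 1;0 0 .3215 -.7884 -.4794 .0015 1;0 0 .3215 -.7884 -.4794 .0015 1;0 0 .3215 -.7884 -.4794 .0015 1;0 0 .3215 -.7884 -.4794 .0015 1;0 0 .3215 -.7884 -.4794 .0015 1;0 0 .3215 -.7884 -.4794 .0015 1;0 0 .3215 -.7884 -.4794 .0015 1' 30
python3 -m jog '0 0 .05 -.25 .044 0 1;0 0 .1 -.5 .088 0 1;0 0 .16 -.75 .132 0 1;0 0 .215 -.9962 .1754 0 1;0 0 .215 -.9962 .1754 0 1;0 0 .215 -.9962 .1754 0 1;0 0 .215 -.9962 .1754 0 1;0 0 .215 -.9962 .1754 0 1;0 0 .215 -.9962 .1754 0 1;0 0 .215 -.9962 .1754 0 1'
python3 -m jog '0 0 0 -.2 .1 0 1;0 0 0 -.4 .2 0 1;0 0 0 -.6 .3 0 1;0 0 0 -.83 .39 0 1;0 0 0 -.83 .39 0 1;0 0 0 -.83 .39 0 1;0 0 0 -.83 .39 0 1;0 0 0 -.83 .39 0 1;0 0 0 -.83 .39 0 1;0 0 0 -.83 .39 0 1'
python3 -m jog '0 0 0 -.2 .08 .04 1;0 0 0 -.4 .16 .08 1;0 0 0 -.6 .25 .12 1;0 0 0 -.736 .309 .155 1;0 0 0 -.736 .309 .155 1;0 0 0 -.736 .309 .155 1;0 0 0 -.736 .309 .155 1;0 0 0 -.736 .309 .155 1;0 0 0 -.736 .309 .155 1;0 0 0 -.736 .309 .155 1'
python3 - <<'E'
from h import *
img,d,P=cloud("wrist"); save(img,"w1.png")
for r in manip.trace("wrist","lamp1_button")[:5]:
    p=P[r["mask"]];p=p[~np.isnan(p[:,0])]; print(round(r["confidence"],2),r["pixel"],np.round(np.median(p,0)))
def cl(z0,z1):
    m=(P[...,2]>z0)&(P[...,2]<z1)&(P[...,0]>560)&(P[...,0]<680)
    n,l,s,c=cv2.connectedComponentsWithStats(m.astype(np.uint8))
    for i in range(1,n):
        if s[i,4]>60: q=P[l==i]; print(z0,s[i,4],np.round(np.median(q,0)),np.round(np.percentile(q,3,axis=0)),np.round(np.percentile(q,97,axis=0)))
cl(98,104);cl(105,125)
l=pl(76.5,25-96);plan([[(l[0],l[1],66,4.2)]])
E
```

```text
clock: 2.45
ee_pos: [339.8, 435.3, 231.0]
tool_rot: [-1.57, -2.721, 0.0]
force: [0.1, -0.5, -0.4]
opening: 85.2
grip_force: 0.0
clock: 3.7
ee_pos: [469.8, 280.3, 231.0]
tool_rot: [2.138, 2.302, 0.0]
force: [-0.4, -0.3, -0.6]
opening: 85.4
grip_force: 0.0
clock: 4.95
ee_pos: [559.8, 120.5, 231.0]
tool_rot: [-2.138, -2.302, -0.0]
force: [-0.3, 0.2, 0.6]
opening: 85.4
grip_force: 0.0
clock: 6.2
ee_pos: [632.3, -21.8, 200.1]
tool_rot: [2.138, 2.302, 0.0]
force: [0.2, -0.1, 0.3]
opening: 85.5
grip_force: 0.0
0.71 [284.5, 33.1] [641. 106.  93.]
98 994 [621. 102. 101.] [606.  90.  99.] [636. 119. 103.]
98 1078 [626.  41. 101.] [610.  26.  99.] [641.  56. 103.]
98 918 [631. -18. 101.] [616. -37.  99.] [645.  -6. 103.]
105 401 [621. 104. 110.] [613.  97. 106.] [629. 112. 115.]
105 405 [626.  42. 110.] [618.  34. 106.] [633.  49. 114.]
105 382 [630. -20. 110.] [622. -29. 106.] [638. -13. 114.]
t 6.3 pos [632.4 -22.  200.1] yaw 4.2 tiltz [ 0. -0. -1.]
   0.0 0.0 0.0001 -0.0011 0.0004 0.6704 
--
```

View pics/w1.png

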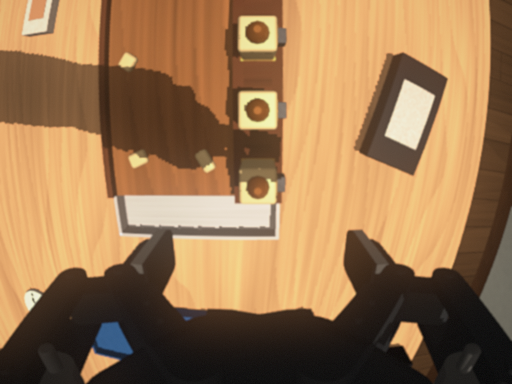

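```bash
python3 -m jog '0 0 0 0 -.002 .15 1;0 0 0 0 -.002 .3 1;0 0 0 0 -.002 .45 1;0 0 0 0 -.002 .55 1;0 0 0 0 -.002 .62 1;0 0 0 0 -.002 .68 1;0 0 0 0 -.002 .68 1;0 0 0 0 -.002 .68 1;0 0 0 0 -.002 .68 .6;0 0 0 0 -.002 .68 .6' 30
python3 -m jog '0 0 0 0 0 0 .3;0 0 0 0 0 0 .3;0 0 0 0 0 0 .3;0 0 0 0 0 0 .3;0 0 0 0 0 0 .3;0 0 0 0 0 0 .3;0 0 0 0 0 0 .3;0 0 0 0 0 0 .3;0 0 0 0 0 0 .3;0 0 0 0 0 0 .3' 30
python3 -c "
from h import *
img,d,P=cloud('wrist'); save(img,'w2.png')"
```

```text
clock: 7.55
ee_pos: [632.5, -22.2, 64.7]
tool_rot: [2.138, 2.301, 0.001]
force: [0.3, -0.6, -0.8]
opening: 52.1
grip_force: 0.0
clock: 8.8
ee_pos: [631.5, -22.3, 65.1]
tool_rot: [-2.138, -2.301, 0.001]
force: [-4.0, -0.2, 6.0]
opening: 31.5
grip_force: 33.2
```

View pics/w2.png

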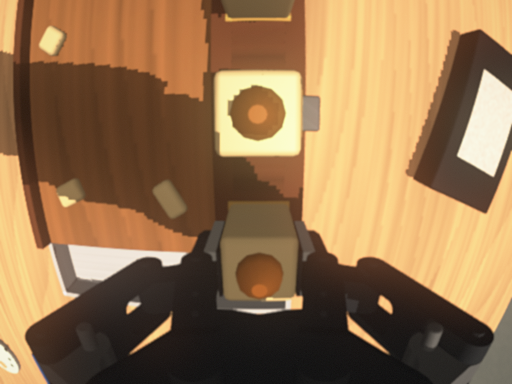

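```bash
python3 -m jog '0 0 0 0 0 -.005 .3;0 0 0 0 0 -.01 .3;0 0 0 0 0 -.015 .3;0 0 0 0 0 -.02 .3;0 0 0 0 0 -.025 .3;0 0 0 0 0 -.03 .3;0 0 0 0 0 -.03 .3;0 0 0 0 0 -.03 .3;0 0 0 0 0 -.03 .3;0 0 0 0 0 -.03 .3' 30
python3 -c "
from h import *
B=(482,-279,0);l=manip.get_obs()['ee_pos']
plan([[(l[0],l[1],140,4.2)],[(580,-150,140,4.2),(530,-200,140,4.2)],[(552,-338,140,4.2)],[(552,-338,40,4.2)]])
m=(P:=cloud('side')[2])[...,2]
"
```

```text
clock: 10.1
ee_pos: [632.0, -22.1, 70.0]
tool_rot: [-2.138, -2.301, 0.0]
force: [0.2, 0.3, -1.3]
opening: 31.8
grip_force: 32.2
t 10.1 pos [632.  -22.1  70. ] yaw 4.2 tiltz [-0.  0. -1.]
   -0.0 -0.0 0.0 0.0 -0.0 -0.35 
--
   0.0 0.0 0.0 -0.6186 -0.306 0.0 
   0.0 0.0 0.0 -0.8496 -0.5736 0.0 
--
   0.0 0.0 0.0 -0.6962 0.0592 0.0 
--
   0.0 0.0 0.0 0.0 0.0 0.5 
--
```

```bash
python3 -m jog '0 0 0 0 0 -.07 .3;0 0 0 0 0 -.14 .3;0 0 0 0 0 -.21 .3;0 0 0 0 0 -.28 .3;0 0 0 0 0 -.35 .3;0 0 0 -.15 -.04 -.35 .3;0 0 0 -.35 -.1 -.35 .3;0 0 0 -.55 -.18 -.35 .3;0 0 0 -.75 -.25 -.35 .3;0 0 0 -.85 -.28 -.35 .3' 30
python3 -c "
from h import *
plan([[(552,-338,140,4.2)],[(552,-338,37.5,4.2)]])"
```

```text
clock: 11.4
ee_pos: [588.2, -197.7, 140.6]
tool_rot: [2.14, 2.299, 0.0]
force: [-0.4, 0.5, -1.4]
opening: 31.9
grip_force: 32.2
t 11.4 pos [ 588.2 -197.7  140.6] yaw 4.1 tiltz [ 0. -0. -1.]
   0.0002 0.0001 -0.0009 -0.687 -0.2305 0.0032 
--
   0.0 0.0 0.0 0.0 0.0 0.5125 
--
```

```bash
python3 -m jog '0 0 0 -.15 -.05 0 .3;0 0 0 -.35 -.12 0 .3;0 0 0 -.55 -.18 0 .3;0 0 0 -.687 -.23 0 .3;0 0 0 -.687 -.23 0 .3;0 0 0 -.687 -.23 .1 .3;0 0 0 -.687 -.23 .2 .3;0 0 0 -.687 -.23 .3 .3;0 0 0 -.687 -.23 .4 .3;0 0 0 -.687 -.23 .45 .3'
python3 -m jog '0 0 0 0 0 .02 .3;0 0 0 0 0 .04 .3;0 0 0 0 0 .055 .3;0 0 0 0 0 .065 .3;0 0 0 0 0 .065 .3;0 0 0 0 0 .065 .3;0 0 0 0 0 .065 .45;0 0 0 0 0 .065 .7;0 0 0 0 0 .065 .9;0 0 0 0 0 .065 1'
python3 -m jog '0 0 0 0 0 -.05 1;0 0 0 0 0 -.15 1;0 0 0 0 0 -.3 1;0 0 0 0 0 -.45 1;0 0 0 0 0 -.6 1;0 0 0 .2 .04 -.65 1;0 0 0 .4 .08 -.65 1;0 0 0 .6 .12 -.65 1;0 0 0 .8 .16 -.65 1;0 0 0 .9 .18 -.65 1'
python3 -c "
from h import *
img,d,P=cloud('side')
m=(P[...,2]>60)&(P[...,2]<120)&(P[...,1]<-240)&(P[...,1]>-380)&(P[...,0]<610)&(P[...,0]>360);q=P[m]
print(len(q),q.mean(0),q.min(0),q.max(0)); save(img[200:384,180:440],'s1.png')
l=pl(76,25-32); plan([[(l[0],l[1],170,4.2)],[(l[0],l[1],65,4.2)]])"
```

```text
clock: 12.65
ee_pos: [552.4, -334.8, 48.5]
tool_rot: [-2.136, -2.301, -0.0]
force: [-0.2, 0.4, -1.5]
opening: 31.7
grip_force: 32.2
clock: 13.9
ee_pos: [552.9, -336.3, 37.2]
tool_rot: [2.138, 2.301, 0.0]
force: [-0.6, -0.5, -0.2]
opening: 85.3
grip_force: 0.0
clock: 15.15
ee_pos: [576.0, -152.4, 168.7]
tool_rot: [2.135, 2.302, 0.001]
force: [0.7, -1.2, 1.4]
opening: 85.1
grip_force: 0.0
237 [ 546.60482583 -342.09154928   71.58655072] [ 531.46300492 -355.70517388   60.23388657] [ 571.70141141 -320.99366373   85.65068228]
t 15.2 pos [ 576.1 -150.8  168.5] yaw 4.4 tiltz [ 0.002  0.001 -1.   ]
   0.0009 -0.0004 0.0014 0.9397 0.3286 -0.0061 
--
   0.0 0.0 0.0 0.0 0.0 0.525 
--
```

View pics/s1.png

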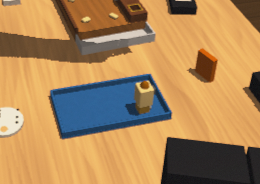

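```bash
python3 -m jog '0 0 0 .2 .07 0 1;0 0 0 .4 .14 0 1;0 0 0 .6 .21 0 1;0 0 0 .8 .28 0 1;0 0 0 .94 .329 0 1;0 0 0 .94 .329 0 1;0 0 0 .94 .329 .1 1;0 0 0 .94 .329 .1 1;0 0 0 .94 .329 .1 1;0 0 0 .94 .329 .1 1'
python3 -c "
from h import *
l=pl(76,25-32); plan([[(l[0],l[1],65,4.2)]])"
```

```text
clock: 16.45
ee_pos: [628.0, 37.6, 148.0]
tool_rot: [2.139, 2.3, 0.001]
force: [0.2, 0.1, 0.3]
opening: 85.2
grip_force: 0.0
t 16.45 pos [628.   37.6 148. ] yaw 4.2 tiltz [ 0.001 -0.    -1.   ]
   0.0007 0.0002 -0.0004 0.0202 -0.0024 0.4149 
--
```

```bash
python3 -m jog '0 0 0 .02 -.002 .08 1;0 0 0 .02 -.002 .16 1;0 0 0 .02 -.002 .25 1;0 0 0 .02 -.002 .34 1;0 0 0 .02 -.002 .415 1;0 0 0 .02 -.002 .415 1;0 0 0 .02 -.002 .415 .6;0 0 0 .02 -.002 .415 .3;0 0 0 .02 -.002 .415 .3;0 0 0 .02 -.002 .415 .3' 30
python3 -m jog '0 0 0 0 0 0 .3;0 0 0 0 0 0 .3;0 0 0 0 0 0 .3;0 0 0 0 0 -.005 .3;0 0 0 0 0 -.01 .3;0 0 0 0 0 -.015 .3;0 0 0 0 0 -.02 .3;0 0 0 0 0 -.025 .3;0 0 0 0 0 -.03 .3;0 0 0 0 0 -.03 .3' 30
```

```text
clock: 17.7
ee_pos: [626.6, 42.1, 65.6]
tool_rot: [2.138, 2.301, -0.0]
force: [-3.3, -0.5, 6.5]
opening: 31.9
grip_force: 33.2
clock: 18.95
ee_pos: [626.8, 42.2, 70.1]
tool_rot: [2.138, 2.301, 0.0]
force: [-0.3, 0.6, -0.7]
opening: 31.6
grip_force: 32.2
```

```bash
python3 -m jog '0 0 0 0 0 -.07 .3;0 0 0 0 0 -.14 .3;0 0 0 0 0 -.21 .3;0 0 0 0 0 -.28 .3;0 0 0 0 0 -.35 .3;0 0 0 -.15 -.08 -.35 .3;0 0 0 -.35 -.19 -.35 .3;0 0 0 -.55 -.3 -.35 .3;0 0 0 -.75 -.41 -.35 .3;0 0 0 -.85 -.46 -.35 .3' 30
python3 -m jog '0 0 0 -.15 -.08 0 .3;0 0 0 -.35 -.19 0 .3;0 0 0 -.55 -.3 0 .3;0 0 0 -.7 -.38 0 .3;0 0 0 -.7 -.38 0 .3;0 0 0 -.7 -.38 .1 .3;0 0 0 -.7 -.38 .2 .3;0 0 0 -.7 -.38 .3 .3;0 0 0 -.7 -.38 .4 .3;0 0 0 -.7 -.38 .45 .3'
python3 -m jog '0 0 0 0 0 .02 .3;0 0 0 0 0 .04 .3;0 0 0 0 0 .055 .3;0 0 0 0 0 .065 .3;0 0 0 0 0 .065 .3;0 0 0 0 0 .065 .3;0 0 0 0 0 .065 .45;0 0 0 0 0 .065 .7;0 0 0 0 0 .065 .9;0 0 0 0 0 .065 1'
python3 -m jog '0 0 0 0 0 -.05 1;0 0 0 0 0 -.15 1;0 0 0 0 0 -.3 1;0 0 0 0 0 -.45 1;0 0 0 0 0 -.6 1;0 0 0 .2 .08 -.65 1;0 0 0 .4 .16 -.65 1;0 0 0 .6 .24 -.65 1;0 0 0 .8 .32 -.65 1;0 0 0 .9 .36 -.65 1'
python3 -c "
from h import *
img,d,P=cloud('side')
m=(P[...,2]>60)&(P[...,2]<120)&(P[...,1]<-240)&(P[...,1]>-380)&(P[...,0]<610)&(P[...,0]>360)
n,l,s,c=cv2.connectedComponentsWithStats(m.astype(np.uint8))
for i in range(1,n):
  if s[i,4]>20: q=P[l==i];print(np.round(q.mean(0)),np.round(q.max(0)))
l=pl(76,25+32); plan([[(l[0]-50,l[1]-100,140,4.2)],[(l[0],l[1],140,4.2)],[(l[0],l[1],65,4.2)]])"
```

```text
clock: 20.2
ee_pos: [546.3, -135.9, 140.7]
tool_rot: [2.141, 2.299, -0.001]
force: [0.1, 0.0, -0.2]
opening: 31.7
grip_force: 32.2
clock: 21.45
ee_pos: [481.6, -277.9, 49.2]
tool_rot: [-2.136, -2.301, -0.0]
force: [-0.6, -0.1, -1.5]
opening: 31.8
grip_force: 32.2
clock: 22.7
ee_pos: [482.0, -279.3, 37.1]
tool_rot: [2.138, 2.301, 0.0]
force: [-0.4, 0.6, 0.2]
opening: 85.6
grip_force: 0.0
clock: 23.95
ee_pos: [540.9, -92.5, 167.9]
tool_rot: [2.136, 2.303, 0.001]
force: [0.2, -0.0, -0.2]
opening: 85.4
grip_force: 0.0
[ 477. -286.   71.] [ 501. -263.   87.]
[ 547. -342.   71.] [ 572. -320.   86.]
t 24.0 pos [541.4 -90.9 167.9] yaw 4.4 tiltz [ 0.002  0.002 -1.   ]
   0.0008 -0.0008 0.0016 0.4679 0.1922 0.1405 
--
   0.0 0.0 0.0 0.4803 0.2859 0.0 
--
   0.0 0.0 0.0 0.0 0.0 0.375 
--
```

```bash
python3 -m jog '0 0 0 .2 .1 0 1;0 0 0 .4 .2 0 1;0 0 0 .6 .3 0 1;0 0 0 .8 .4 0 1;0 0 0 .948 .478 0 1;0 0 0 .948 .478 0 1;0 0 0 .948 .478 .1 1;0 0 0 .948 .478 .1 1;0 0 0 .948 .478 .1 1;0 0 0 .948 .478 .1 1'
python3 -c "
from h import *
l=pl(76,25+32); plan([[(l[0],l[1],65,4.2)]])"
```

```text
clock: 25.25
ee_pos: [622.4, 101.1, 148.0]
tool_rot: [2.139, 2.3, 0.002]
force: [0.9, -0.9, -0.1]
opening: 85.6
grip_force: 0.0
t 25.25 pos [622.4 101.1 148. ] yaw 4.2 tiltz [ 0.001  0.    -1.   ]
   0.0007 0.0 -0.0003 0.0213 0.002 0.4151 
--
```

```bash
python3 -m jog '0 0 0 .021 .001 .08 1;0 0 0 .021 .001 .16 1;0 0 0 .021 .001 .25 1;0 0 0 .021 .001 .34 1;0 0 0 .021 .001 .415 1;0 0 0 .021 .001 .415 1;0 0 0 .021 .001 .415 .6;0 0 0 .021 .001 .415 .3;0 0 0 .021 .001 .415 .3;0 0 0 .021 .001 .415 .3' 30
python3 -m jog '0 0 0 0 0 0 .3;0 0 0 0 0 0 .3;0 0 0 0 0 0 .3;0 0 0 0 0 -.005 .3;0 0 0 0 0 -.01 .3;0 0 0 0 0 -.015 .3;0 0 0 0 0 -.02 .3;0 0 0 0 0 -.025 .3;0 0 0 0 0 -.03 .3;0 0 0 0 0 -.03 .3' 30
python3 -m jog '0 0 0 0 0 -.07 .3;0 0 0 0 0 -.14 .3;0 0 0 0 0 -.21 .3;0 0 0 0 0 -.28 .3;0 0 0 0 0 -.35 .3;0 0 0 0 0 -.35 .3;0 0 0 -.15 -.085 -.35 .3;0 0 0 -.3 -.17 -.35 .3;0 0 0 -.45 -.255 -.35 .3;0 0 0 -.6 -.34 -.35 .3' 30
```

```text
clock: 26.5
ee_pos: [621.7, 105.9, 65.6]
tool_rot: [2.138, 2.301, 0.0]
force: [-4.0, -0.0, 6.8]
opening: 31.7
grip_force: 33.2
clock: 27.75
ee_pos: [621.9, 105.9, 70.1]
tool_rot: [2.138, 2.301, 0.0]
force: [0.3, 0.1, -1.5]
opening: 31.9
grip_force: 32.1
clock: 29.0
ee_pos: [561.7, -19.6, 139.4]
tool_rot: [-2.138, -2.301, 0.001]
force: [-0.5, 0.8, -1.6]
opening: 31.9
grip_force: 32.1
```

```bash
python3 -m jog '0 0 0 -.15 -.085 0 .3;0 0 0 -.3 -.17 0 .3;0 0 0 -.5 -.28 0 .3;0 0 0 -.7 -.4 0 .3;0 0 0 -.85 -.48 0 .3;0 0 0 -.95 -.54 0 .3;0 0 0 -.95 -.54 0 .3;0 0 0 -.95 -.54 0 .3;0 0 0 -.95 -.54 0 .3;0 0 0 -.95 -.54 0 .3'
python3 -m jog '0 0 0 -.15 -.085 0 .3;0 0 0 -.3 -.17 0 .3;0 0 0 -.45 -.25 0 .3;0 0 0 -.57 -.32 0 .3;0 0 0 -.59 -.33 0 .3;0 0 0 -.59 -.33 .1 .3;0 0 0 -.59 -.33 .2 .3;0 0 0 -.59 -.33 .3 .3;0 0 0 -.59 -.33 .4 .3;0 0 0 -.59 -.33 .45 .3'
python3 -m jog '0 0 0 0 0 .02 .3;0 0 0 0 0 .04 .3;0 0 0 0 0 .055 .3;0 0 0 0 0 .065 .3;0 0 0 0 0 .065 .3;0 0 0 0 0 .065 .3;0 0 0 0 0 .065 .45;0 0 0 0 0 .065 .7;0 0 0 0 0 .065 .9;0 0 0 0 0 .065 1'
python3 -m jog '0 0 0 0 0 -.05 1;0 0 0 0 0 -.15 1;0 0 0 0 0 -.3 1;0 0 0 0 0 -.45 1;0 0 0 0 0 -.6 1;0 0 0 0 0 -.75 1;0 0 0 .2 0 -.75 1;0 0 0 .4 0 -.75 1;0 0 0 .6 0 -.75 1;0 0 0 .8 0 -.75 1'
python3 - <<'E'
from h import *
for cam in ("side","top"):
    img,d,P=cloud(cam); save(img,cam+"2.png")
    m=(P[...,2]>60)&(P[...,2]<120)&(P[...,1]<-240)&(P[...,1]>-380)&(P[...,0]<610)&(P[...,0]>360)
    n,l,s,c=cv2.connectedComponentsWithStats(m.astype(np.uint8))
    for i in range(1,n):
      if s[i,4]>20: q=P[l==i];print(cam,np.round(q.mean(0)),np.round(q.max(0)))
    m=(P[...,2]>50)&(P[...,2]<75)&(P[...,1]<480)&(P[...,1]>270)&(P[...,0]<540)&(P[...,0]>330)
    p=P[m]; r=cv2.minAreaRect(p[:,:2].astype(np.float32)); print("scr",r)
    hsv=cv2.cvtColor(img,cv2.COLOR_RGB2HSV); m=(P[...,0]>440)&(P[...,0]<605)&(P[...,1]>-75)&(P[...,1]<200)&(P[...,2]>24)&(P[...,2]<50)&(hsv[...,2]>100)&(hsv[...,1]<150)
    n,l,s,c=cv2.connectedComponentsWithStats(m.astype(np.uint8))
    for i in range(1,n):
        if s[i,4]>5: q=P[l==i]; print(cam,"chip",s[i,4],np.round(c[i]),np.round(q.mean(0)))
E
```

```text
clock: 30.25
ee_pos: [469.3, -215.5, 140.0]
tool_rot: [-2.137, -2.303, -0.0]
force: [-0.5, 0.3, -0.8]
opening: 31.8
grip_force: 32.1
clock: 31.5
ee_pos: [411.7, -337.1, 48.9]
tool_rot: [-2.135, -2.301, -0.001]
force: [0.2, 0.1, -0.7]
opening: 31.6
grip_force: 32.1
clock: 32.75
ee_pos: [411.9, -338.9, 37.2]
tool_rot: [2.138, 2.301, -0.0]
force: [-0.0, 0.2, -0.4]
opening: 85.6
grip_force: 0.0
clock: 34.0
ee_pos: [400.0, -178.1, 187.8]
tool_rot: [2.138, 2.3, 0.001]
force: [0.2, -0.5, 0.5]
opening: 85.7
grip_force: 0.0
side [ 477. -286.   71.] [ 501. -266.   85.]
side [ 547. -342.   71.] [ 572. -321.   86.]
side [ 407. -345.   72.] [ 431. -323.   87.]
scr ((421.1278991699219, 370.13604736328125), (56.57579040527344, 30.32168197631836), 21.223854064941406)
side chip 34 [252. 198.] [481.  90.  35.]
side chip 37 [293. 215.] [573. -17.  35.]
side chip 39 [266. 219.] [496. -19.  36.]
scr ((424.0387878417969, 372.9526672363281), (59.4959831237793, 23.065898895263672), 19.63536262512207)
top chip 9 [284. 163.] [590. -54.  30.]
top chip 38 [272. 167.] [575. -17.  37.]
top chip 8 [285. 174.] [556. -56.  30.]
top chip 9 [286. 184.] [523. -59.  31.]
top chip 45 [273. 191.] [499. -18.  37.]
top chip 9 [287. 194.] [492. -61.  29.]
top chip 41 [238. 197.] [482.  89.  37.]
```

View pics/side2.png

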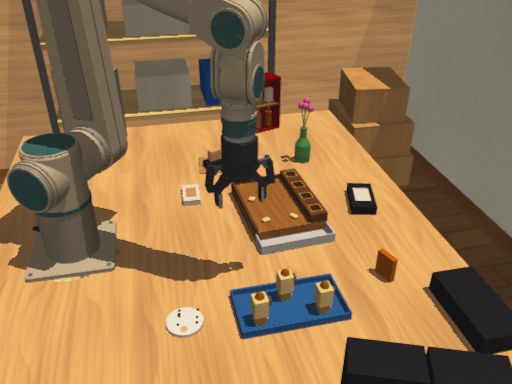

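```bash
python3 -c "
from h import *
plan([[(405,-20,190,40)],[(415,160,190,75)],[(424,340,190,109.6)]])"
```

```text
t 34.1 pos [ 398.8 -175.9  187.3] yaw 4.4 tiltz [-0.001  0.002 -1.   ]
   -0.0001 -0.0008 -0.2966 0.7751 0.0908 -0.0122 
--
   0.0 0.0 -0.2917 0.6573 0.6168 0.0 
--
   0.0 0.0 -0.2883 0.1895 0.881 0.0 
--
```

```bash
python3 -m jog '0 0 -.08 .2 .02 0 1;0 0 -.16 .4 .05 0 1;0 0 -.23 .6 .07 0 1;0 0 -.2966 .775 .09 0 1;0 0 -.2966 .775 .09 0 1;0 0 -.2966 .775 .09 0 1;0 0 -.2966 .775 .09 0 1;0 0 -.2966 .775 .09 0 1;0 0 -.2966 .775 .09 0 1;0 0 -.2966 .775 .09 0 1'
python3 -m jog '0 0 -.08 .17 .15 0 1;0 0 -.16 .34 .3 0 1;0 0 -.23 .5 .46 0 1;0 0 -.2917 .657 .617 0 1;0 0 -.2917 .657 .617 0 1;0 0 -.2917 .657 .617 0 1;0 0 -.2917 .657 .617 0 1;0 0 -.2917 .657 .617 0 1;0 0 -.2917 .657 .617 0 1;0 0 -.2917 .657 .617 0 1'
python3 -m jog '0 0 -.08 .05 .22 0 1;0 0 -.16 .1 .44 0 1;0 0 -.23 .15 .66 0 1;0 0 -.288 .1895 .881 0 1;0 0 -.288 .1895 .881 0 1;0 0 -.288 .1895 .881 0 1;0 0 -.288 .1895 .881 0 1;0 0 -.288 .1895 .881 0 1;0 0 -.288 .1895 .881 0 1;0 0 -.288 .1895 .881 0 1'
python3 - <<'E'
from h import *
img,d,P=cloud("wrist"); save(img,"w3.png")
with np.errstate(all='ignore'): m=(P[...,2]>52)&(P[...,2]<66)&(P[...,1]<480)&(P[...,1]>270)&(P[...,0]<540)&(P[...,0]>330)
p=P[m]; print(len(p),p.mean(0),cv2.minAreaRect(p[:,:2].astype(np.float32)))
plan([[(424,373,28,109.6)]])
E
```

```text
clock: 35.35
ee_pos: [406.6, -23.5, 187.0]
tool_rot: [-1.334, -2.844, 0.0]
force: [-0.0, 0.0, -0.2]
opening: 85.4
grip_force: 0.0
clock: 36.6
ee_pos: [417.4, 156.4, 187.0]
tool_rot: [0.417, 3.114, -0.0]
force: [-0.3, -0.4, 0.3]
opening: 85.3
grip_force: 0.0
clock: 37.85
ee_pos: [427.1, 336.4, 187.1]
tool_rot: [-0.527, 3.097, 0.0]
force: [0.3, 0.3, -0.2]
opening: 85.1
grip_force: 0.0
1410 [421.51709895 371.80756185  59.73084286] ((422.6417236328125, 372.79937744140625), (58.987159729003906, 22.609956741333008), 19.703336715698242)
t 37.9 pos [427.1 336.5 187.1] yaw 109.3 tiltz [ 0.  0. -1.]
   0.0 0.0001 -0.0022 -0.0458 0.1775 0.7955 
--
```

View pics/w3.png

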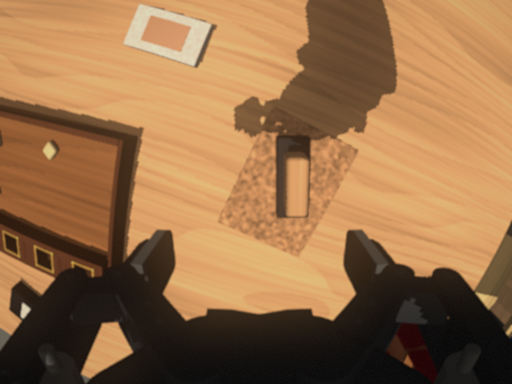

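```bash
python3 -m jog '0 0 0 -.042 .18 0 1;0 0 0 -.042 .18 .1 1;0 0 0 -.042 .18 .25 1;0 0 0 -.042 .18 .4 1;0 0 0 -.042 .18 .55 1;0 0 0 -.042 .18 .7 1;0 0 0 -.042 .18 .79 1;0 0 0 -.042 .18 .79 1;0 0 0 -.042 .18 .79 .5;0 0 0 -.042 .18 .79 .2' 40
python3 -m jog '0 0 0 0 0 0 .15;0 0 0 0 0 0 .15;0 0 0 0 0 0 .15;0 0 0 0 0 0 .15;0 0 0 0 0 0 .15;0 0 0 0 0 0 .15;0 0 0 0 0 -.05 .15;0 0 0 0 0 -.15 .15;0 0 0 0 0 -.3 .15;0 0 0 0 0 -.45 .15' 40
python3 -c "
from h import *
a=pl(-44,92,120)
plan([[(450,270,120,100)],[(*a,94.2)]])"
```

```text
clock: 39.15
ee_pos: [424.2, 374.2, 30.4]
tool_rot: [-0.528, 3.094, 0.002]
force: [0.4, 0.3, 0.2]
opening: 51.7
grip_force: 0.0
clock: 40.4
ee_pos: [422.0, 372.7, 119.1]
tool_rot: [0.528, -3.095, 0.002]
force: [0.1, -0.3, -2.9]
opening: 21.6
grip_force: 41.0
t 40.4 pos [422.  372.7 119.1] yaw 109.4 tiltz [-0.002 -0.001 -1.   ]
   -0.0004 -0.0011 0.078 0.0381 -0.5309 -0.0041 
--
   0.0 0.0 0.0483 -0.1278 -0.7256 0.0 
--
```

```bash
python3 -m jog '0 0 .02 .01 -.13 0 .15;0 0 .04 .02 -.26 0 .15;0 0 .06 .03 -.4 0 .15;0 0 .078 .038 -.531 0 .15;0 0 .078 .038 -.531 0 .15;0 0 .078 .038 -.531 0 .15;0 0 .078 .038 -.531 0 .15;0 0 .078 .038 -.531 0 .15;0 0 .078 .038 -.531 0 .15;0 0 .078 .038 -.531 0 .15' 40
python3 -m jog '0 0 .012 -.03 -.18 0 .15;0 0 .024 -.06 -.36 0 .15;0 0 .036 -.09 -.54 0 .15;0 0 .0483 -.128 -.726 0 .15;0 0 .0483 -.128 -.726 0 .15;0 0 .0483 -.128 -.726 0 .15;0 0 .0483 -.128 -.726 0 .15;0 0 .0483 -.128 -.726 0 .15;0 0 .0483 -.128 -.726 0 .15;0 0 .0483 -.128 -.726 0 .15' 40
python3 - <<'E'
from h import *
# scraper yaw held: check and re-look at chips
img,d,P=cloud("top"); save(img[110:240,130:330],"t3.png")
hsv=cv2.cvtColor(img,cv2.COLOR_RGB2HSV); m=(P[...,0]>440)&(P[...,0]<605)&(P[...,1]>-75)&(P[...,1]<200)&(P[...,2]>33)&(P[...,2]<50)&(hsv[...,2]>100)&(hsv[...,1]<150)
n,l,s,c=cv2.connectedComponentsWithStats(m.astype(np.uint8))
for i in range(1,n):
    if s[i,4]>5: q=P[l==i]; print("chip",s[i,4],np.round(c[i]),np.round(q.mean(0)))
a=pl(-44,92,57)
plan([[(*a,94.2)]]); 
img,d,P=cloud("side"); save(img[120:280,180:380],"s3.png")
E
```

```text
clock: 41.65
ee_pos: [451.0, 270.9, 119.0]
tool_rot: [-0.274, 3.13, 0.0]
force: [0.2, -1.1, -2.1]
opening: 21.3
grip_force: 41.0
clock: 42.9
ee_pos: [501.3, 132.4, 119.0]
tool_rot: [0.116, -3.139, 0.0]
force: [-0.2, 0.2, -1.6]
opening: 21.4
grip_force: 41.0
chip 34 [272. 167.] [575. -16.  37.]
chip 36 [273. 192.] [498. -18.  37.]
chip 29 [237. 197.] [483.  90.  38.]
t 42.95 pos [501.4 132.3 119. ] yaw 94.2 tiltz [ 0. -0. -1.]
   -0.0 0.0 0.0002 0.0054 -0.0036 0.3101 
--
```

View pics/s3.png

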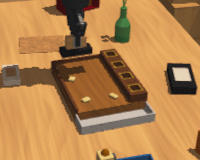

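```bash
python3 -m jog '0 0 0 0 -.004 .08 .15;0 0 0 0 -.004 .16 .15;0 0 0 0 -.004 .22 .15;0 0 0 0 -.004 .26 .15;0 0 0 0 -.004 .28 .15;0 0 0 0 -.004 .3 .15;0 0 0 0 -.004 .305 .15;0 0 0 0 -.004 .31 .15;0 0 0 0 -.004 .31 .15;0 0 0 0 -.004 .31 .15' 40
python3 - <<'E'
from h import *
img,d,P=cloud("side")
o=manip.get_obs();print(o["ee_pos"],o["force"])
m=(P[...,0]>430)&(P[...,0]<570)&(P[...,1]>60)&(P[...,1]<160)&(P[...,2]>25)&(P[...,2]<60)
save(cv2.resize(img[150:230,200:320],None,fx=5,fy=5),"s4.png")
E
```

```text
clock: 44.25
ee_pos: [501.7, 131.4, 57.2]
tool_rot: [-0.115, 3.139, 0.0]
force: [-0.1, 0.6, -2.5]
opening: 21.3
grip_force: 41.1
[501.67272319 131.3671296   57.18836069] [ 0.05890906  0.32456984 -2.35710888]
```

View pics/s4.png

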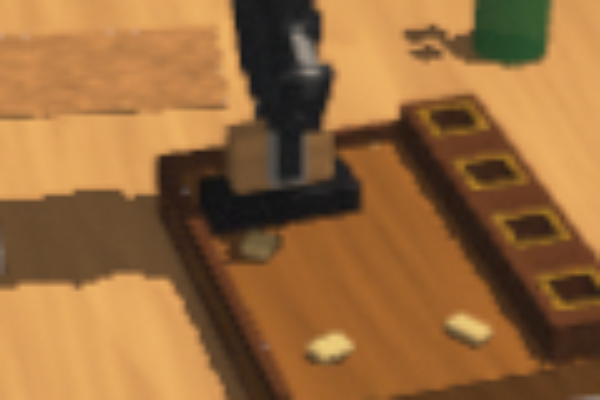

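```bash
python3 -m jog '0 0 0 0 0 .004 .15;0 0 0 0 -.05 .006 .15;0 0 0 0 -.1 .006 .15;0 0 0 0 -.15 .006 .15;0 0 0 0 -.2 .006 .15;0 0 0 0 -.25 .006 .15;0 0 0 0 -.3 .006 .15;0 0 0 0 -.35 .006 .15;0 0 0 0 -.4 .006 .15;0 0 0 0 -.45 .006 .15' 40
python3 -m jog '0 0 0 0 -.05 0 .15;0 0 0 0 -.1 0 .15;0 0 0 0 -.15 0 .15;0 0 0 0 -.2 0 .15;0 0 0 0 -.25 0 .15;0 0 0 0 -.3 0 .15;0 0 0 0 -.35 0 .15;0 0 0 0 -.4 0 .15;0 0 0 0 -.45 0 .15;0 0 0 0 -.485 0 .15' 40
python3 -m jog '0 0 0 0 0 0 .15;0 0 0 0 0 0 .15;0 0 0 0 0 0 .15;0 0 0 0 0 -.05 .15;0 0 0 0 0 -.15 .15;0 0 0 0 0 -.3 .15;0 0 0 0 .1 -.3 .15;0 0 0 0 .3 -.3 .15;0 0 0 0 .5 -.3 .15;0 0 0 0 .6 -.3 .15' 40
python3 - <<'E'
from h import *
img,d,P=cloud("side"); save(cv2.resize(img[160:260,210:350],None,fx=4,fy=4),"s5.png")
a=pl(4,-10,56);plan([[(*a,94.2)]])
E
```

```text
clock: 45.55
ee_pos: [509.4, 41.8, 56.9]
tool_rot: [-0.115, 3.137, 0.004]
force: [-0.8, 5.7, 6.6]
opening: 21.5
grip_force: 42.2
clock: 46.8
ee_pos: [516.0, -54.8, 56.9]
tool_rot: [-0.115, 3.137, 0.005]
force: [-1.5, 7.3, 8.5]
opening: 21.5
grip_force: 42.4
clock: 48.05
ee_pos: [504.1, 66.6, 114.1]
tool_rot: [0.118, -3.136, 0.0]
force: [-0.2, 0.2, -2.3]
opening: 21.3
grip_force: 41.0
t 48.1 pos [503.9  68.2 114.1] yaw 94.4 tiltz [-0.004  0.002 -1.   ]
   0.001 -0.0018 0.0016 -0.2463 -0.1944 0.289 
--
```

View pics/s5.png

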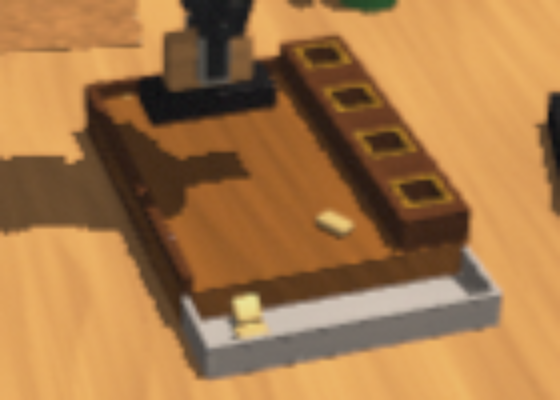

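```bash
python3 -m jog '0 0 0 -.06 -.05 0 .15;0 0 0 -.12 -.1 0 .15;0 0 0 -.18 -.15 0 .15;0 0 0 -.246 -.195 0 .15;0 0 0 -.246 -.195 0 .15;0 0 0 -.246 -.195 0 .15;0 0 0 -.246 -.195 0 .15;0 0 0 -.246 -.195 .08 .15;0 0 0 -.246 -.195 .15 .15;0 0 0 -.246 -.195 .15 .15' 40
python3 - <<'E'
from h import *
a=pl(4,-10,56);plan([[(*a,94.2)]])
E
```

```text
clock: 49.35
ee_pos: [556.0, 29.5, 83.4]
tool_rot: [0.115, -3.135, -0.001]
force: [0.4, 0.5, -2.1]
opening: 21.7
grip_force: 41.0
t 49.35 pos [556.   29.5  83.4] yaw 94.2 tiltz [-0.005  0.    -1.   ]
   0.0003 -0.0023 0.0001 -0.0006 0.019 0.1372 
--
```

```bash
python3 -m jog '0 0 0 0 .02 .04 .15;0 0 0 0 .02 .08 .15;0 0 0 0 .02 .11 .15;0 0 0 0 .02 .125 .15;0 0 0 0 .02 .135 .15;0 0 0 0 .02 .137 .15;0 0 0 0 -.02 .137 .15;0 0 0 0 -.06 .137 .15;0 0 0 0 -.1 .137 .15;0 0 0 0 -.14 .137 .15' 40
python3 -m jog '0 0 0 0 -.04 0 .15;0 0 0 0 -.08 0 .15;0 0 0 0 -.12 0 .15;0 0 0 0 -.16 0 .15;0 0 0 0 -.2 0 .15;0 0 0 0 -.24 0 .15;0 0 0 0 -.265 0 .15;0 0 0 0 -.265 0 .15;0 0 0 0 -.265 0 .15;0 0 0 0 -.265 0 .15' 40
python3 -m jog '0 0 0 0 0 -.1 .15;0 0 0 0 0 -.2 .15;0 0 0 0 0 -.3 .15;0 0 0 0 .2 -.35 .15;0 0 0 0 .4 -.35 .15;0 0 0 0 .6 -.35 .15;0 0 0 0 .8 -.35 .15;0 0 0 0 .95 -.35 .15;0 0 0 0 .95 -.35 .15;0 0 0 0 .95 -.35 .15' 40
python3 - <<'E'
from h import *
for cam,z in (("side",1),("top",0)):
    img,d,P=cloud(cam)
    if z: save(cv2.resize(img[160:260,210:350],None,fx=4,fy=4),"s6.png")
    Q=(P-[551,43,0]); a=np.radians(4.2); X=Q[...,0]*np.cos(a)+Q[...,1]*np.sin(a); Y=-Q[...,0]*np.sin(a)+Q[...,1]*np.cos(a)
    hsv=cv2.cvtColor(img,cv2.COLOR_RGB2HSV)
    m=(abs(X)<98)&(Y>-150)&(Y<-96)&(hsv[...,1]>60)&(hsv[...,2]>100)&(hsv[...,0]>18)
    n,l,s,c=cv2.connectedComponentsWithStats(m.astype(np.uint8))
    for i in range(1,n):
        if s[i,4]>4: k=l==i; print(cam,s[i,4],np.round([X[k].mean(),Y[k].mean(),Y[k].min(),Y[k].max(),P[k][:,2].mean(),P[k][:,2].max()]))
plan([[(440,290,120,102)],[(426,373,120,109.6)]])
E
```

```text
clock: 50.6
ee_pos: [560.0, 0.8, 58.2]
tool_rot: [0.115, -3.139, -0.001]
force: [-3.2, 1.8, -2.3]
opening: 21.4
grip_force: 41.1
clock: 51.85
ee_pos: [564.2, -52.5, 58.4]
tool_rot: [0.114, -3.139, 0.004]
force: [-4.9, -2.0, -3.2]
opening: 21.2
grip_force: 40.9
clock: 53.1
ee_pos: [552.3, 138.1, 129.4]
tool_rot: [-0.116, 3.135, 0.0]
force: [0.2, 0.0, -2.3]
opening: 21.7
grip_force: 41.0
side 71 [ -61. -117. -137. -100.   14.   24.]
side 15 [  14. -124. -132. -109.   10.   12.]
top 26 [  14. -130. -140. -120.   11.   14.]
top 50 [ -60. -122. -136. -104.   14.   24.]
t 53.2 pos [551.5 137.4 128.9] yaw 94.1 tiltz [ 0.002  0.    -1.   ]
   -0.0001 0.001 -0.0654 0.5011 0.8015 0.0435 
--
   0.0 0.0 -0.0633 -0.0178 0.4205 0.0 
--
```

View pics/s6.png

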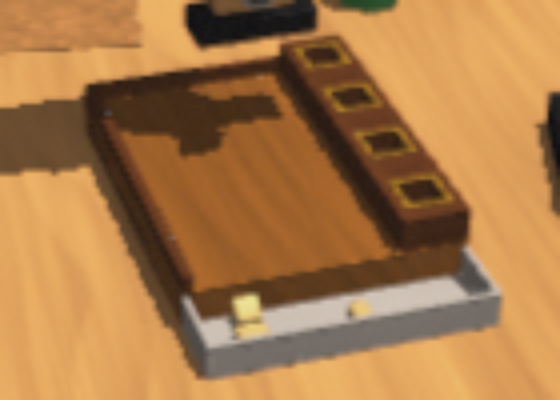

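```bash
python3 -m jog '0 0 -.016 .12 .2 0 .15;0 0 -.03 .25 .4 0 .15;0 0 -.045 .38 .6 0 .15;0 0 -.065 .5 .8 0 .15;0 0 -.065 .5 .8 0 .15;0 0 -.065 .5 .8 0 .15;0 0 -.065 .5 .8 0 .15;0 0 -.065 .5 .8 0 .15;0 0 -.065 .5 .8 0 .15;0 0 -.065 .5 .8 0 .15' 40
python3 - <<'E'
from h import *
plan([[(430,373,90,109.6)],[(430,373,30,109.6)]])
E
```

```text
clock: 54.45
ee_pos: [439.1, 289.9, 128.4]
tool_rot: [0.328, -3.124, 0.0]
force: [-0.4, -0.4, -2.2]
opening: 21.6
grip_force: 41.1
t 54.45 pos [439.1 289.9 128.4] yaw 102.0 tiltz [-0. -0. -1.]
   -0.0 -0.0 -0.0636 -0.0416 0.4157 0.1919 
--
   0.0 0.0 0.0 0.0 0.0 0.3 
--
```

```bash
python3 -m jog '0 0 -.016 -.01 .1 .05 .15;0 0 -.032 -.02 .2 .1 .15;0 0 -.048 -.03 .3 .15 .15;0 0 -.0636 -.0416 .416 .19 .15;0 0 -.0636 -.0416 .416 .28 .15;0 0 -.0636 -.0416 .416 .36 .15;0 0 -.0636 -.0416 .416 .42 .15;0 0 -.0636 -.0416 .416 .46 .15;0 0 -.0636 -.0416 .416 .48 .15;0 0 -.0636 -.0416 .416 .48 .15' 40
python3 -m jog '0 0 0 0 0 .004 .15;0 0 0 0 0 .008 .15;0 0 0 0 0 .01 .15;0 0 0 0 0 .01 .15;0 0 0 0 0 .01 .15;0 0 0 0 0 .01 .15;0 0 0 0 0 .01 .15;0 0 0 0 0 .01 .15;0 0 0 0 0 .01 .15;0 0 0 0 0 .01 .15' 40
```

```text
clock: 55.7
ee_pos: [429.9, 373.1, 32.4]
tool_rot: [-0.535, 3.096, 0.0]
force: [0.4, 0.3, -2.7]
opening: 21.1
grip_force: 41.0
clock: 56.95
ee_pos: [429.7, 373.3, 30.4]
tool_rot: [-0.536, 3.096, 0.0]
force: [-0.5, -0.7, -1.3]
opening: 21.4
grip_force: 41.0
```

Just touching; release and retreat upward, then check everything.

```bash
python3 -m jog '0 0 0 0 0 .003 .15;0 0 0 0 0 .003 .15;0 0 0 0 0 .003 .3;0 0 0 0 0 .003 .5;0 0 0 0 0 .003 .8;0 0 0 0 0 .003 1;0 0 0 0 0 .003 1;0 0 0 0 0 -.05 1;0 0 0 0 0 -.15 1;0 0 0 0 0 -.3 1' 40
python3 -m jog '0 0 0 0 0 -.2 1;0 0 0 0 0 -.4 1;0 0 0 0 0 -.6 1;0 0 0 0 0 -.6 1;0 0 0 0 0 -.6 1;0 0 0 0 0 -.6 1;0 0 0 0 0 -.6 1;0 0 0 0 0 -.6 1;0 0 0 0 0 -.6 1;0 0 0 0 0 -.6 1'
python3 - <<'E'
from h import *
img,d,P=cloud("side"); save(img,"s7.png")
def clus(m,n0):
    n,l,s,c=cv2.connectedComponentsWithStats(m.astype(np.uint8))
    for i in range(1,n):
        if s[i,4]>20: q=P[l==i];print(n0,np.round(q.mean(0)),np.round(q.max(0)))
clus((P[...,2]>60)&(P[...,2]<120)&(P[...,1]<-240)&(P[...,1]>-380)&(P[...,0]<610)&(P[...,0]>360),"lamp")
m=(P[...,2]>52)&(P[...,2]<66)&(P[...,1]<480)&(P[...,1]>270)&(P[...,0]<540)&(P[...,0]>330)
print("scr",cv2.minAreaRect(P[m][:,:2].astype(np.float32)),np.median(P[m][:,2]))
for r in manip.trace("side","mat")[:1]:
    q=P[r["mask"]];print("mat",cv2.minAreaRect(q[abs(q[:,2]-3)<4][:,:2].astype(np.float32)))
E
```

```text
clock: 58.2
ee_pos: [429.1, 372.8, 90.8]
tool_rot: [0.535, -3.094, 0.001]
force: [-0.3, -0.2, 0.2]
opening: 85.4
grip_force: 0.0
clock: 59.45
ee_pos: [429.7, 373.3, 210.3]
tool_rot: [0.536, -3.095, 0.0]
force: [-0.6, -0.7, 0.7]
opening: 85.4
grip_force: 0.0
lamp [ 476. -286.   71.] [ 502. -266.   86.]
lamp [ 547. -342.   71.] [ 572. -320.   86.]
lamp [ 407. -345.   71.] [ 431. -324.   88.]
scr ((397.4625549316406, 390.65228271484375), (56.97863006591797, 28.154069900512695), 21.159791946411133) 58.55307634504936
mat ((440.1928405761719, 371.9432373046875), (114.26205444335938, 147.08912658691406), 83.4608154296875)
```

View pics/s7.png

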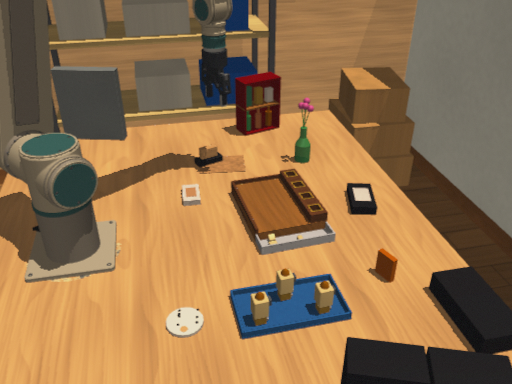

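```bash
python3 - <<'E'
from h import *
img,d,P=cloud("wrist")
with np.errstate(all='ignore'): m=(P[...,2]>50)&(P[...,2]<66)&(P[...,1]<480)&(P[...,1]>270)&(P[...,0]<540)&(P[...,0]>330)
p=P[m]; r=cv2.minAreaRect(p[:,:2].astype(np.float32)); print(len(p),r,np.median(p[:,2]),np.ptp(p[:,2]))
a=r[2] if r[1][0]>r[1][1] else r[2]-90
c=r[0]
plan([[(c[0]+.5,c[1],120,a+90)],[(c[0]+.5,c[1],30,a+90)]])
E
```

```text
1286 ((396.76409912109375, 393.5277404785156), (58.21329879760742, 22.683202743530273), 19.23670768737793) 60.25543151369192 12.967587448606878
t 59.6 pos [429.8 373.3 210.5] yaw 109.6 tiltz [ 0.  0. -1.]
   0.0 0.0 0.0033 0.1192 0.1497 0.4523 
--
   0.0 0.0 0.0 0.0 0.0 0.45 
--
```

```bash
python3 -m jog '0 0 .003 .06 .07 .1 1;0 0 .003 .115 .15 .3 1;0 0 .003 .115 .15 .45 1;0 0 .003 .115 .15 .6 1;0 0 .003 .115 .15 .75 1;0 0 .003 .115 .15 .85 1;0 0 .003 .115 .15 .9 1;0 0 .003 .115 .15 .9 1;0 0 .003 .115 .15 .9 .5;0 0 .003 .115 .15 .9 .15' 40
python3 -m jog '0 0 0 0 0 0 .15;0 0 0 0 0 0 .15;0 0 0 0 0 0 .15;0 0 0 0 0 0 .15;0 0 0 0 0 0 .15;0 0 0 0 0 0 .15;0 0 0 0 0 -.05 .15;0 0 0 0 0 -.1 .15;0 0 0 0 0 -.1 .15;0 0 0 0 0 -.1 .15' 40
python3 -c "
from h import *
plan([[(440,373,50,109.6)],[(440,373,31,109.6)]])"
```

```text
clock: 60.85
ee_pos: [398.8, 394.4, 31.5]
tool_rot: [-0.526, 3.095, 0.002]
force: [0.1, 0.6, 0.6]
opening: 51.6
grip_force: 0.0
clock: 62.1
ee_pos: [397.9, 393.7, 50.3]
tool_rot: [0.526, -3.097, 0.0]
force: [-0.4, -0.7, -2.5]
opening: 21.4
grip_force: 41.0
t 62.1 pos [397.9 393.7  50.3] yaw 109.3 tiltz [-0. -0. -1.]
   -0.0 -0.0001 -0.0027 -0.1646 -0.1672 0.0016 
--
   0.0 0.0 0.0 0.0 0.0 0.095 
--
```

```bash
python3 -m jog '0 0 0 -.05 -.05 0 .15;0 0 0 -.1 -.1 0 .15;0 0 0 -.165 -.167 0 .15;0 0 0 -.165 -.167 0 .15;0 0 0 -.165 -.167 .04 .15;0 0 0 -.165 -.167 .07 .15;0 0 0 -.165 -.167 .09 .15;0 0 0 -.165 -.167 .1 .15;0 0 0 -.165 -.167 .103 .15;0 0 0 -.165 -.167 .103 .15' 40
python3 -m jog '0 0 0 0 0 0 .15;0 0 0 0 0 0 .15;0 0 0 0 0 0 .3;0 0 0 0 0 0 .5;0 0 0 0 0 0 .8;0 0 0 0 0 0 1;0 0 0 0 0 0 1;0 0 0 0 0 -.05 1;0 0 0 0 0 -.15 1;0 0 0 0 0 -.3 1' 40
python3 -m jog '0 0 0 0 0 -.2 1;0 0 0 0 0 -.4 1;0 0 0 0 0 -.5 1;0 0 0 0 0 -.5 1;0 0 0 0 0 -.5 1;0 0 0 0 0 -.5 1;0 0 0 0 0 -.5 1;0 0 0 0 0 -.5 1;0 0 0 0 0 -.5 1;0 0 0 0 0 -.5 1'
python3 - <<'E'
from h import *
for cam in("side","top"):
    img,d,P=cloud(cam); save(img,cam+"8.png")
    m=(P[...,2]>52)&(P[...,2]<66)&(P[...,1]<480)&(P[...,1]>270)&(P[...,0]<540)&(P[...,0]>330)
    if m.any(): print("scr",cv2.minAreaRect(P[m][:,:2].astype(np.float32)),np.median(P[m][:,2]))
    m=(P[...,2]>60)&(P[...,2]<120)&(P[...,1]<-240)&(P[...,1]>-380)&(P[...,0]<610)&(P[...,0]>360)
    n,l,s,c=cv2.connectedComponentsWithStats(m.astype(np.uint8)); print([np.round(P[l==i].mean(0)) for i in range(1,n) if s[i,4]>20])
E
```

```text
clock: 63.35
ee_pos: [439.2, 373.0, 31.0]
tool_rot: [0.527, -3.096, 0.001]
force: [-4.7, -1.2, 6.9]
opening: 21.4
grip_force: 42.3
clock: 64.6
ee_pos: [439.5, 372.7, 90.2]
tool_rot: [0.526, -3.096, 0.001]
force: [0.0, 0.0, -1.0]
opening: 85.5
grip_force: 0.0
clock: 65.85
ee_pos: [440.2, 373.2, 189.8]
tool_rot: [0.526, -3.097, 0.0]
force: [-0.0, 0.3, -0.1]
opening: 85.3
grip_force: 0.0
scr ((437.5452880859375, 369.477294921875), (58.13236618041992, 28.919355392456055), 23.025304794311523) 58.725767750513
[array([ 477., -286.,   72.]), array([ 547., -342.,   71.]), array([ 407., -345.,   71.])]
scr ((439.6681213378906, 371.7778015136719), (59.40842056274414, 22.204715728759766), 21.806364059448242) 60.30028073302333
[array([ 549., -333.,   73.]), array([ 479., -277.,   73.]), array([ 409., -336.,   73.])]
```

View pics/side8.png

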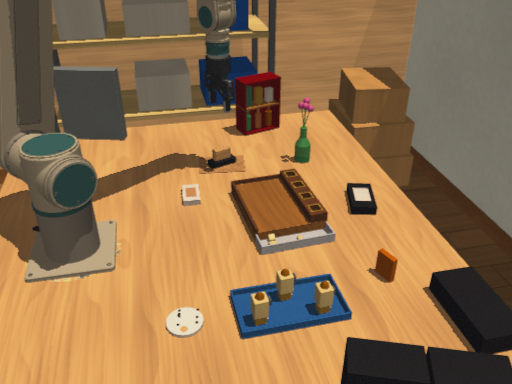

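The picture shows the lamps upright in the tray (260,307), (285,284) and (324,297), the chips in the gutter (271,238), the scraper centred on its mat (221,158), and the deck clear.

```bash
python3 -c "
from workcell import manip
print(manip.close_job())"
```

```text
the job is handed in; nothing more can be done
None
```

I handed the job in, with no verdict returned: the last pictures show all three lamps upright in the blue tray, all three chips in the gutter (one leaning on its inner wall), and the scraper back at the centre of its mat after I re-placed it following a knock.

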